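# Turn the stick scanner round in the hand and scan the sewing box

## Robot

A 6-joint arm with a two-finger parallel gripper is mounted at the origin on the work surface. World frame = base frame: x ahead of the robot, y to its left, z up, the work surface at z = 0. Lengths are in mm, angles in rad, forces in N, time in s.
With the tool pointing down it reaches from about 300 to 750 mm from the base axis. Payload 8.5 kg.
Tool frame: the origin (TCP) lies at the very end of the fingers, on their centre line; the grasp point (between the pads) lies 19 mm behind it (r.grip_depth is the distance from the TCP to the grasp point, in mm); z points along the fingers, y is the line along which they close (so a half turn about z gives the same grasp; the last joint's range is limited). The gripper opens to 88 mm and grips with 3 to 60 N. Pads are 18 mm wide; open, the fingers measure 123 mm over their backs; the gripper's body (75 mm by 187 mm) begins 45 mm behind the grasp point.
Start: joints at [0.944, 0.381, 1.297, -0, 1.464, -0.215], TCP at [220.132, 504.006, 238.748] pointing down, gripper open.
Joint ranges: [-3.11, 3.11], [-0.89, 2.33], [0.22, 2.48], [-1.42, 4.56], [0.17, 2.85], [-2.88, 2.88]. Speed limits (rad/s): [2.39, 2.39, 3.14, 3.14, 3.14, 3.14].

## Interface

Orientations are given as a unit quaternion [x, y, z, w].
In Python, from cell import r, eyes gives the robot as it stands.
- The arm moves only by the tool servo_tool, never from a script. Its argument "series" is one flat list of numbers, 5 for each row, row after row: the closure in counts, from 0 (fully open) to 255 (shut), then the shift along the tool's x, y, z in mm, then the turn about the tool's z in degrees. In form: [jaw, tx, ty, tz, spin, jaw, tx, ty, tz, spin, ...]. A call has 1 to 10 rows; each row shifts and turns the commanded pose from where the row before left it, along the tool's axes as they then stand; what a row does not reach is not made up. A row lasts 1/10 s, in which the tool goes at most 50 mm and 8.59 degrees, less where a joint would pass 70% of its speed; a pose out of reach is approached as far as the arm can. A call with a gripper value outside its range is refused whole. The fingers move at their own pace and stop on an object; "grip_force" is the grip in N (left out, the last holds). Time passes only in rows, so rows that do not move let the fingers close. It gives the time, the measured TCP pose, the force, the opening and the grip force at its end, in the units of the state.
- r.get_state(): the state, without advancing time (a new reading comes with each control period).
- eyes.camera(name): name is "side" or "top" or "wrist"; returns the picture (384x512x3 uint8, red, green, blue); there is no depth.
- eyes.camera_model(name): a dict with "camera_matrix" (3x3 intrinsics, pixels), "rvec" (rotation vector, rad) and "tvec" (3), from world to camera coordinates, as OpenCV has them; the wrist camera has in their place "hand_eye" (4x4, takes a point from camera to tool coordinates, whose origin is the TCP and whose axes are the flange's). Camera axes: x right, y down, z forward; pixel columns grow to the right and rows downward; lengths in mm; the calibration is good to about 2 mm. A picture is of the moment at which its call begins: read the wrist's pose just before it. camera_model takes no time and is no camera call.
- r.job_done(): hands the job in; it is judged then, once.
The state is a dict: "time_s": time; "qpos": joint angles; "joint_velocities": joint speeds; "joint_efforts": joint torques, N m; "tcp_pos": TCP position; "eef_rot": TCP orientation; "force": force on the tool from outside, world axes, zero at the start; "ft_torque": the same for the moment, N m; "gripper_width": opening from 0.0 (shut) to 1.0 (fully open); "finger_force": force on a finger pad.
Only numpy, scipy, OpenCV 4.12 (cv2) and the standard library are available. Lean on these libraries where they do the work, as an engineer would, in place of code of your own. Each camera call takes 0.05 s, during which the arm holds its last target. There are 200 camera calls.

## Task

Stock check: draw the stick scanner out of its charging cradle by the head, lay it flat on the cutting mat, let go and take it again by the handle so that its reading window points forward. Hold it only by the handle, aim it slanting down at the middle of the label on the sewing box lid from about 10 cm, and keep it still there for two seconds. Then lay it on the mat again with its handle towards the robot; set it down gently both times, not dropping it, and leave everything else where it stands.

Things in the scene. Friction and masses are not known exactly. Their poses are not given: they have to be found in the camera images.
- scanner: loose cordless stick scanner, grey plastic, 177 mm long, about 140 g, balancing 24 mm behind the neck. Origin: on its long axis at the neck between handle (x -115 to 0 mm) and head (x 0 to 62 mm). +x: reading direction, handle to head; +z: top side with the rubber scan key; flat underside at z -14 mm. Starts in the cradle, head up, +x 40 degrees above level, its key side up
- scanner_window (a point): centre of the black reading window, the end face of the head, 62 mm from the neck. The head is 42 mm wide (y) and spans 14 mm below to 18 mm above the axis (z). The beam leaves here along the scanner's +x and reads at 50 to 160 mm, 100 is best, striking the label's face at 25 degrees or more (45 is good)
- scanner_tail (a point): centre of the end face of the handle, 115 mm behind the neck. The handle is 28 mm square. It counts as held by the handle when the middle of the finger pads is at least 15 mm behind the neck
- cradle: fixed white charging cradle, base 150 (x) by 86 mm (y), origin under its centre. Its slanting sheath (56 mm wide over the cheeks, highest point 113 mm) holds the handle and opens towards the cradle's -x, 40 degrees above level; the scanner's neck stands 7 mm out of the mouth, at (-55, 0, 98) mm. To free the scanner draw it 115 mm or more along its own +x; it is loose in the sheath by 3 mm
- sewing_box: fixed white plastic sewing box with a shut flip-top lid, 178 mm deep (x) by 248 mm wide (y), level lid top 100 mm above the shelf; a grey carry handle, 8 mm high, lies on the rear half of the lid. Origin under its centre; front with the latch at -x
- label (a point): centre of the white bar-code label (46 mm in x by 70 mm in y) on the level top of the sewing box lid, in its front half, 37 mm towards the front and 45 mm to the +y side of the box's centre, facing up
- cutting_mat: fixed green cutting mat with a thin light grid, 300 mm (x) by 210 mm (y), 3 mm thick, origin at the centre of its underside; the thimble stands near its far left (+x, +y) corner
- button_jar: bystander: glass button jar with an aluminium twist cap, 72 mm across, 92 mm high, origin under its centre
- thimble: bystander: white ceramic thimble, 21 mm across, 26 mm high, standing on the mat, origin under its centre
- spool_small: bystander: thread spool standing, 30 mm across, 36 mm high, origin under its centre
- spool_large: bystander: thread spool standing, 42 mm across, 55 mm high, origin under its centre
- tape_measure: bystander: round tape measure lying flat, 56 mm across with a tongue to 35 mm from its centre, 18 mm high, origin under its centre
- pin_dish: bystander: steel pin dish, 72 mm across, 18 mm high, origin under its centre
- clothes_brush: bystander: wooden clothes brush lying on its bristles, 150 by 45 mm, 40 mm high, origin under its centre

How it is judged (in metres and radians):
On the way, in this order (a step that is already met when the one before it is completed fails the run):
1. the scanner lies flat on the cutting mat, let go and at rest (height (world z) of scanner below 0.03 m and angle between scanner's own x axis and vertical between 1.42 and 1.72 rad and contact force between the fingers and scanner below 0.1 N and linear speed of scanner below 0.02 m/s and x of scanner in the frame of cutting_mat between -0.15 and 0.15 m and y of scanner in the frame of cutting_mat between -0.105 and 0.105 m), for 0.2 s.
2. held by the handle, its beam rests on the middle of the label (within 16 mm each way) from 50 to 160 mm, slanting down by 23 degrees or more, still, for 1.5 s (contact force between the fingers and scanner above 1 N and x of the grasp point in the frame of scanner below -0.015 m and x of label in the frame of scanner between 0.112 and 0.222 m and y of label in the frame of scanner between -0.016 and 0.016 m and z of label in the frame of scanner between -0.016 and 0.016 m and angle between scanner's own x axis and vertical above 1.97 rad and linear speed of scanner below 0.03 m/s and angular speed of scanner below 0.3 rad/s), for 1.5 s.
At the end, for the whole second after the job is handed in: The scanner lies flat (within 8 degrees) and still on the cutting mat, both its ends within the mat's outline (5 mm grace), its handle at the end near the robot and its axis within 34 degrees of the mat's long sides (height (world z) of scanner below 0.035 m and angle between scanner's own x axis and vertical between 1.42 and 1.72 rad and x of scanner_window in the frame of cutting_mat between 0.005 and 0.155 m and y of scanner_window in the frame of cutting_mat between -0.11 and 0.11 m and x of scanner_tail in the frame of cutting_mat between -0.155 and 0.155 m and y of scanner_tail in the frame of cutting_mat between -0.11 and 0.11 m and linear speed of scanner below 0.01 m/s and angle between the x axis of scanner and the x axis of cutting_mat, either way round below 0.6 rad); the robot touches nothing.
It fails at once if a bystander is shifted by more than 25 mm or knocked over (distance of any of button_jar, thimble, spool_small, spool_large, tape_measure, pin_dish, clothes_brush from where it was at the start of the episode above 0.025 m or angle between any of button_jar, thimble, spool_small, spool_large, tape_measure, pin_dish, clothes_brush's own z axis and vertical above 0.5 rad).
It fails at once if the scanner is dropped (its neck moves faster than 0.5 m/s within 50 mm of the shelf) (height (world z) of scanner below 0.05 m and linear speed of scanner above 0.5 m/s).
It also fails if it takes over 72 s, if anything falls off the work surface, if the arm or the gripper's body presses on something with over 40 N, if the wrist force passes 120 N, or if a joint passes its speed limit or range.

## Working session

There is one attempt and no reset: what is moved stays moved. The work goes in short steps, Python scripts to look and compute and a tool call to move; the robot and the scene stay as the last step left them, time stands still between calls to the robot, and variables do not carry over. Pictures are saved under pics/ and viewed, at most 10 in all, crops included, and the job is handed in when it is done.

Besides the shell and the picture viewer there is one more tool, called as name(argument=value, ...) on one line, values as JSON. servo_tool: Moves the arm, as the interface text tells. Its arguments: {"type":"object","properties":{"series":{"type":"array"},"grip_force":{"type":"number"}},"required":["series"]}

```bash
mkdir -p pics; ls; python3 - <<'E'
from cell import r, eyes
import cv2, numpy as np
s=r.get_state(); print(s)
a=eyes.camera("top");b=eyes.camera("side")
cv2.imwrite("pics/top.png",a[:,:,::-1]);cv2.imwrite("pics/side.png",b[:,:,::-1])
for n in("top","side","wrist"): print(n,eyes.camera_model(n))
E
```

```text
pics
{'time_s': 0.0, 'qpos': array([ 9.43708106e-01,  3.81224254e-01,  1.29824471e+00, -5.98097828e-06,
        1.46361495e+00, -2.15293750e-01]), 'joint_velocities': array([ 0.00111272, -0.00134491,  0.00074402,  0.00063397, -0.00010004,
        0.00031671]), 'joint_efforts': array([ 1.79616938e-03, -4.37935817e+01, -2.24557006e+01,  7.13905343e-02,
        3.52849311e-02, -4.92331424e-05]), 'tcp_pos': array([219.9734879 , 503.79183837, 238.12801756]), 'eef_rot': array([ 2.04445154e-01,  9.78877737e-01, -6.81678341e-04, -3.02135315e-04]), 'force': array([ 0.26620863,  0.6165581 , -0.21621402]), 'ft_torque': array([-0.04506503,  0.00594994, -0.01687284]), 'finger_force': 0.0, 'gripper_width': 0.9981214158446365}
top {'camera_matrix': array([[374.75754904,   0.        , 247.52781498],
       [  0.        , 374.75754904, 191.10246545],
       [  0.        ,   0.        ,   1.        ]]), 'rvec': array([ 2.19581556, -2.16991731,  0.07818952]), 'tvec': array([   6.32440523,  561.5131696 , 1085.97176136])}
side {'camera_matrix': array([[496.10418719,   0.        , 249.60477946],
       [  0.        , 496.10418719, 186.65175361],
       [  0.        ,   0.        ,   1.        ]]), 'rvec': array([ 2.46681136, -0.21830078,  0.05641418]), 'tvec': array([-550.97040059,  151.61544954, 1231.53094229])}
wrist {'camera_matrix': array([[313.83805894,   0.        , 253.59611766],
       [  0.        , 313.83805894, 187.20709944],
       [  0.        ,   0.        ,   1.        ]]), 'hand_eye': array([[-5.37741080e-06, -9.47387978e-01, -3.20087519e-01,
         8.32608193e+01],
       [ 9.99999878e-01,  1.53059467e-04, -4.69821844e-04,
        -2.97365488e-01],
       [ 4.94095992e-04, -3.20087483e-01,  9.47387861e-01,
        -1.45066229e+02],
       [ 0.00000000e+00,  0.00000000e+00,  0.00000000e+00,
         1.00000000e+00]])}
```

View pics/top.png

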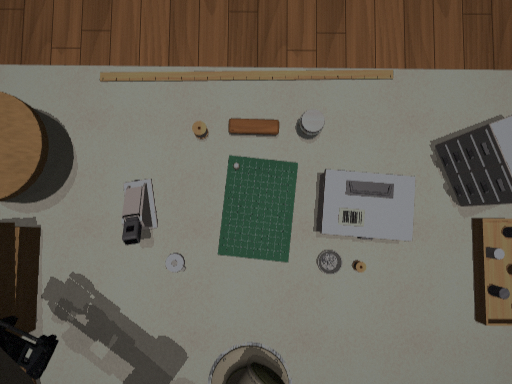

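View pics/side.png

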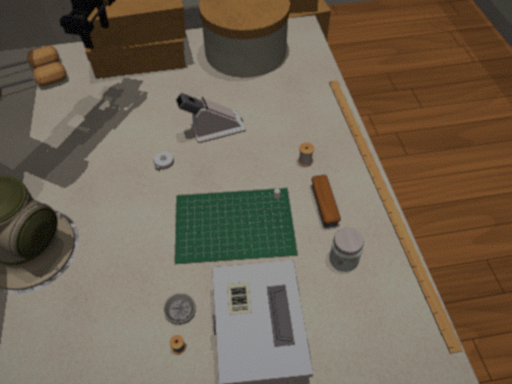

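The top view has image up = +x and left = +y. The cradle is at (140,210) with the scanner head at (131,231), the mat at (258,208), and the label at (351,217). In the side view the head is at (188,103) and the label at (239,298). I'll write the ray helpers, measure the mat and label, and enlarge the cradle.

```bash
cat > h.py <<'E'
import numpy as np, cv2
from cell import r, eyes
from scipy.spatial.transform import Rotation as R
def cam(n, st=None):
    m=eyes.camera_model(n); K=np.array(m["camera_matrix"])
    if n=="wrist":
        T=np.eye(4); T[:3,:3]=R.from_quat(st["eef_rot"]).as_matrix(); T[:3,3]=st["tcp_pos"]
        W=np.linalg.inv(T@np.array(m["hand_eye"])); return K,W[:3,:3],W[:3,3]
    return K,cv2.Rodrigues(np.array(m["rvec"]))[0],np.array(m["tvec"])
def ray(c,p):
    K,Q,t=c; d=Q.T@np.linalg.solve(K,[p[0],p[1],1]); return -Q.T@t,d/np.linalg.norm(d)
def plane(c,p,z):
    o,d=ray(c,p); return o+d*(z-o[2])/d[2]
def cross(c1,p1,c2,p2):
    o1,d1=ray(c1,p1);o2,d2=ray(c2,p2)
    s=np.linalg.lstsq(np.c_[d1,-d2],o2-o1,rcond=None)[0]
    a,b=o1+s[0]*d1,o2+s[1]*d2; return (a+b)/2,np.linalg.norm(a-b)
def proj(c,X):
    K,Q,t=c; v=K@(Q@np.asarray(X)+t); return v[:2]/v[2]
def big(m):
    return max(cv2.findContours(m,cv2.RETR_EXTERNAL,cv2.CHAIN_APPROX_NONE)[0],key=cv2.contourArea)
E
python3 - <<'E'
from h import *
np.set_printoptions(precision=1,suppress=True)
T=cv2.imread("pics/top.png");S=cv2.imread("pics/side.png")
for n,im in(("top",T),("side",S)):
    c=cam(n); print(n,"cam at",-c[1].T@c[2])
    hsv=cv2.cvtColor(im,cv2.COLOR_BGR2HSV)
    m=cv2.inRange(hsv,(60,100,40),(95,255,255)); m=cv2.morphologyEx(m,cv2.MORPH_CLOSE,np.ones((5,5)))
    b=cv2.boxPoints(cv2.minAreaRect(cv2.convexHull(big(m))))
    ap=cv2.approxPolyDP(cv2.convexHull(big(m)),8,True)[:,0]
    P=np.array([plane(c,p,3) for p in ap]); print("mat",ap.tolist(),P[:,:2].tolist(),P.mean(0))
    print(np.linalg.norm(P-np.roll(P,1,0),axis=1))
c=cam("top"); print("label top",plane(c,(351,217),100)); print("side",plane(cam("side"),(239,298),100))
print("head",cross(cam("top"),(131,231),cam("side"),(188,103)))
A=cv2.resize(T[165:260,100:180],None,fx=5,fy=5,interpolation=cv2.INTER_CUBIC)
B=cv2.resize(S[85:150,165:255],None,fx=4,fy=4,interpolation=cv2.INTER_CUBIC)
C=cv2.resize(T[160:250,310:420],None,fx=3,fy=3,interpolation=cv2.INTER_CUBIC)
o=np.zeros((530,800,3),np.uint8);o[:475,:400]=A;o[:260,400:760]=B;o[260:530,400:730]=C
cv2.imwrite("pics/c1.png",o)
E
```

```text
top cam at [ 480.    10.2 1124.4]
mat [[229, 156], [296, 163], [287, 260], [219, 253]] [[668.3850621620808, 70.27514579527461], [649.4230690746135, -132.15957247846472], [359.62648412236376, -106.22642989349407], [377.71883267356395, 95.40322814783848]] [513.8 -18.2   3. ]
[291.8 203.3 291.  202.4]
side cam at [ 447.6 -728.8 1054.4]
mat [[286, 189], [294, 254], [176, 262], [177, 197]] [[669.113910585809, 61.9529299606055], [645.0786747570429, -137.26867454487058], [360.2321177231337, -108.02645035282853], [378.66057428185337, 88.15704523181307]] [513.3 -23.8   3. ]
[291.6 200.7 286.3 197. ]
label top [ 488.1 -270.1  100. ]
side [ 490.7 -274.   100. ]
head (array([443.2, 324.1, 114.4]), np.float64(0.538375200198596))
```

View pics/c1.png

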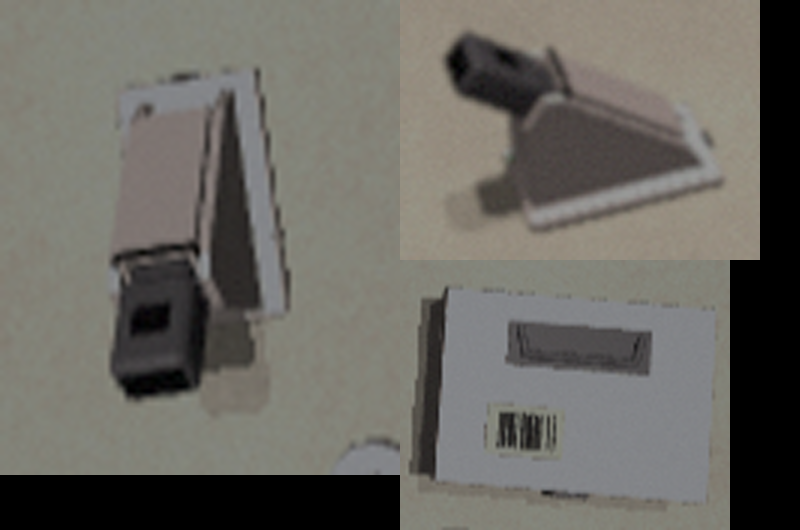

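The crop shows the head as dark grey, key up, pointing towards the robot. The cradle base corners in top pixels are about (124,183), (151.6,179.4) and (157.6,227.4). The label is at about (351.6,217).

```bash
python3 - <<'E'
from h import *
np.set_printoptions(precision=1,suppress=True)
c=cam("top");s=cam("side")
for z in(5,10):
    rl,rr,fr=[plane(c,p,z) for p in((124,183),(151.6,179.4),(157.6,227.4))]
    print(z,rl,rr,fr,np.linalg.norm(rr-rl),np.linalg.norm(fr-rr))
u=(rr-fr)/np.linalg.norm(rr-fr); yaw=np.degrees(np.arctan2(u[1],u[0]));print("yaw",yaw)
o=(rl+fr)/2;o[2]=0;print("origin",o,"neck",o-55*u+[0,0,98])
# side: corners  front-near, rear-near
for p in((165+132/4,85+222/4),(165+318/4,85+180/4)): print("side base",plane(s,p,8))
# head window: top-view crop points on end face, top edge & bottom edge
tl=[(100+x/5,165+y/5) for x,y in((113,376),(196,370),(126,397),(196,386))]
print("win top edge z~150",[plane(c,p,98+62*.643+18*.766) for p in tl[:2]])
print("win bot edge z~127",[plane(c,p,98+62*.643-14*.766) for p in tl[2:]])
n=o-55*u+np.array([0,0,98]);d=-u*.766+np.array([0,0,.643]);w=n+62*d
up=u*.643+np.array([0,0,.766])
for k,X in(("neck",n),("win",w),("keyedge",w+18*up),("bot",w-14*up)): print(k,X,"top crop",(proj(c,X)-[100,165])*5,"side crop",(proj(s,X)-[165,85])*4+[400,0])
st=r.get_state();print(R.from_quat(st["eef_rot"]).as_matrix())
E
```

```text
5 [582.6 384.    5. ] [594.4 301.5   5. ] [451.1 279.2   5. ] 83.37607193080463 144.9824361419572
10 [582.1 382.4  10. ] [593.9 300.2  10. ] [451.3 278.   10. ] 83.00364336585957 144.33482107225953
yaw 8.836202832517257
origin [516.7 330.2   0. ] neck [462.3 321.8  98. ]
side base [455.8 278.5   8. ]
side base [595.4 295.6   8. ]
win top edge z~150 [array([421. , 333.3, 151.7]), array([424.6, 290.6, 151.7])]
win bot edge z~127 [array([408.6, 334.2, 127.1]), array([414.8, 297.4, 127.1])]
neck [462.3 321.8  98. ] top crop [169.7 294.4] side crop [522.4  88.2]
win [415.4 314.5 137.9] top crop [157.5 385.7] side crop [449.3  60.8]
keyedge [426.8 316.2 151.7] top crop [146.5 364.9] side crop [463.3  41.6]
bot [406.5 313.1 127.1] top crop [165.8 401.4] side crop [438.5  75.6]
[[-0.9  0.4 -0. ]
 [ 0.4  0.9 -0. ]
 [ 0.  -0.  -1. ]]
```

servo_tool(series=[0, 0, 0, 0, -8.1, 0, 0, 0, 0, -8.1, 0, 0, 0, 0, -8.1, 0, 0, 0, 0, -8.1, 0, -20, -24, 0, 0, 0, -30, -36, 0, 0, 0, -30, -36, 0, 0, 0, -30, -36, 0, 0, 0, -30, -36, 0, 0, 0, -22, -26, 0, 0], grip_force=30)

```text
time_s: 1.1
tcp_pos: [411.6, 335.1, 238.5]
eef_rot: [-0.076, 0.997, -0.0, -0.0]
force: [0.6, 0.2, 0.2]
gripper_width: 1.002
finger_force: 0.0
```

```bash
cat >> h.py <<'E'
def to(X,yaw=None):
    """spin (deg) then tool shifts to bring the TCP to X with tool-x yaw"""
    st=r.get_state();M=R.from_quat(st["eef_rot"]).as_matrix();y0=np.degrees(np.arctan2(M[1,0],M[0,0]))%360
    yaw=y0 if yaw is None else yaw; th=np.radians(yaw)
    d=np.asarray(X)-st["tcp_pos"]; ex=np.array([np.cos(th),np.sin(th)]);ey=np.array([ex[1],-ex[0]])
    print("t %.1f tcp %s yaw %.1f -> spin %.1f shift %.1f %.1f %.1f"%(st["time_s"],np.round(st["tcp_pos"],1),y0,-(yaw-y0),d[:2]@ex,d[:2]@ey,-d[2]),"tilt",np.round(M[:,2],3),"F",np.round(st["force"],1),"w",round(st["gripper_width"]*88,1))
    return st
E
python3 - <<'E'
from h import *
st=to([433.5,317.5,101.5],188.8)
im=eyes.camera("wrist");cv2.imwrite("pics/w1.png",im[:,:,::-1])
c=cam("wrist",st)
u=np.array([.988,.154,0]);n=np.array([461,321.5,98.]);d=-u*.766+np.array([0,0,.643])
print(proj(c,n),proj(c,n+62*d))
E
```

```text
t 1.1 tcp [411.6 335.1 238.5] yaw 188.7 -> spin -0.1 shift -19.0 -20.7 137.0 tilt [-0. -0. -1.] F [0.6 0.2 0.2] w 88.2
[233.14826669 219.51968155] [228.82105344 187.07488575]
```

View pics/w1.png

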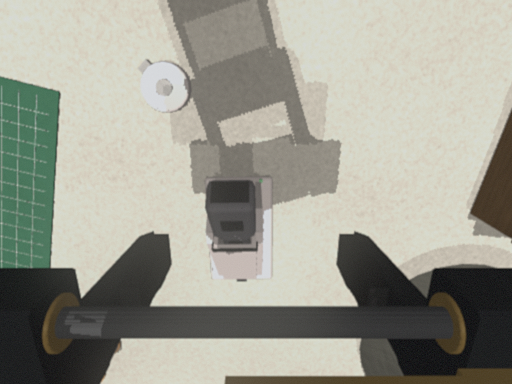

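The wrist view shows the head upright in the image, centred at u≈231 with the window edge at v≈182–205. That matches the prediction, so I'll descend and grip.

servo_tool(series=[0, -10, -10, 0, 0, 0, -9, -11, 20, 0, 0, 0, 0, 35, 0, 0, 0, 0, 35, 0, 0, 0, 0, 27, 0, 0, 0, 0, 15, 0, 0, 0, 0, 5, 0, 0, 0, 0, 0, 0, 80, 0, 0, 0, 0, 255, 0, 0, 0, 0])

```text
time_s: 2.15
tcp_pos: [432.3, 319.6, 102.7]
eef_rot: [-0.077, 0.997, 0.0, 0.001]
force: [-0.0, 0.4, 0.2]
gripper_width: 0.84
finger_force: 0.0
```

servo_tool(series=[255, 0, 0, 0, 0, 255, 0, 0, 0, 0, 255, 0, 0, 0, 0])

```text
time_s: 2.45
tcp_pos: [432.0, 319.3, 102.0]
eef_rot: [-0.077, 0.997, 0.0, 0.0]
force: [-0.8, 0.5, 0.0]
gripper_width: 0.567
finger_force: 0.0
```

```bash
python3 - <<'E'
from h import *
to([433.5,317.5,101.5],188.8); print(r.get_state()["finger_force"])
E
```

```text
t 2.5 tcp [432.  319.3 102. ] yaw 188.8 -> spin 0.0 shift -1.2 -2.0 0.5 tilt [ 0.  0. -1.] F [-0.8  0.5  0. ] w 49.9
0.0
```

servo_tool(series=[255, 0, 0, 0, 0, 255, 0, 0, 0, 0, 255, 0, 0, 0, 0, 255, 0, 0, 0, 0, 255, 4, 0, -3, 0, 255, 8, 0, -7, 0, 255, 8, 0, -7, 0])

```text
time_s: 3.15
tcp_pos: [411.4, 316.1, 119.3]
eef_rot: [-0.077, 0.997, -0.0, -0.0]
force: [0.0, 0.5, -1.3]
gripper_width: 0.474
finger_force: 30.0
```

servo_tool(series=[255, 9.2, 0, -7.7, 0, 255, 9.2, 0, -7.7, 0, 255, 9.2, 0, -7.7, 0, 255, 9.2, 0, -7.7, 0, 255, 9.2, 0, -7.7, 0, 255, 9.2, 0, -7.7, 0, 255, 9.2, 0, -7.7, 0, 255, 9.2, 0, -7.7, 0, 255, 9.2, 0, -7.7, 0, 255, 0, 0, -10, 0])

```text
time_s: 4.15
tcp_pos: [329.0, 303.3, 198.6]
eef_rot: [-0.077, 0.997, -0.0, -0.001]
force: [0.3, 0.2, -1.9]
gripper_width: 0.473
finger_force: 30.0
```

```bash
python3 - <<'E'
from h import *
st=to([480,0,200],-5)
a=eyes.camera("top");b=eyes.camera("side")
g=st["tcp_pos"]+[0,0,19]; o=np.zeros((480,720,3),np.uint8)
for k,(n,im) in enumerate((("top",a),("side",b))):
    p=proj(cam(n),g).astype(int);print(n,p)
    q=im[max(p[1]-60,0):p[1]+60,max(p[0]-45,0):p[0]+45,::-1];q=cv2.resize(q,(360,480),interpolation=cv2.INTER_CUBIC);o[:,360*k:360*k+360]=q
cv2.imwrite("pics/c2.png",o)
E
```

```text
t 4.2 tcp [329.  303.3 198.6] yaw 188.8 -> spin 193.8 shift 176.9 288.9 -1.4 tilt [-0.001 -0.001 -1.   ] F [ 0.3  0.2 -1.9] w 41.6
top [124 280]
side [140  83]
```

View pics/c2.png

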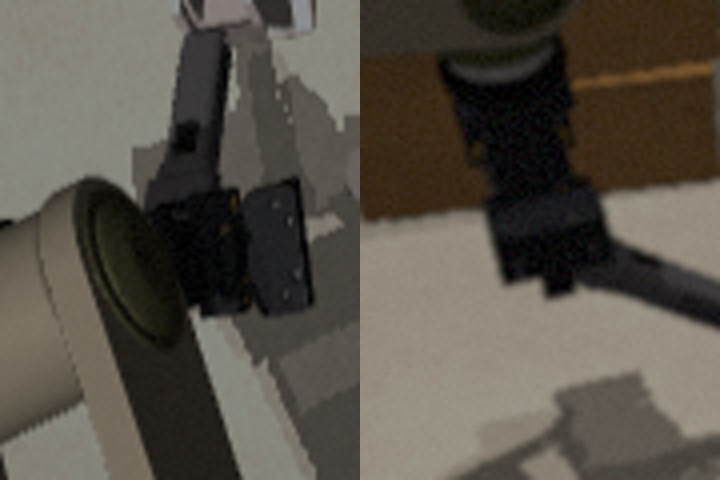

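The scanner is out of the sheath, held by the head, still tilted about 40° and yawed with the tool. Next I raise it and turn it half round.

servo_tool(series=[255, 0, 0, -25, 3, 255, 0, 0, -25, 6, 255, 0, 0, -10, 8.5, 255, 0, 0, 0, 8.5, 255, 0, 0, 0, 8.5, 255, 0, 0, 0, 8.5, 255, 0, 0, 0, 8.5, 255, 0, 0, 0, 8.5, 255, 0, 0, 0, 8.5, 255, 0, 0, 0, 8.5])

```text
time_s: 5.25
tcp_pos: [330.7, 303.5, 257.8]
eef_rot: [0.563, 0.826, -0.0, -0.0]
force: [0.3, 0.3, -1.5]
gripper_width: 0.477
finger_force: 30.0
```

servo_tool(series=[255, 0, 0, 0, 8.5, 255, 0, 0, 0, 8.5, 255, 0, 0, 0, 8.5, 255, 0, 0, 0, 8.5, 255, 0, 0, 0, 8.5, 255, 0, 0, 0, 8.5, 255, 0, 0, 0, 8.5, 255, 0, 0, 0, 8.5, 255, 0, 0, 0, 8.5, 255, 0, 0, 0, 8.5])

```text
time_s: 6.25
tcp_pos: [330.7, 303.5, 257.8]
eef_rot: [0.974, 0.229, -0.0, 0.0]
force: [1.0, -0.8, -0.6]
gripper_width: 0.474
finger_force: 30.0
```

servo_tool(series=[255, 0, 0, 0, 8.5, 255, 0, 0, 0, 8.5, 255, 0, 0, 0, 8.5, 255, 0, 0, 0, 6, 255, 0, 0, 0, 3, 255, 0, 0, 0, 0])

```text
time_s: 6.85
tcp_pos: [330.7, 303.5, 257.8]
eef_rot: [0.998, -0.067, -0.0, 0.0]
force: [0.3, 0.2, -1.5]
gripper_width: 0.473
finger_force: 30.0
```

```bash
python3 - <<'E'
from h import *
st=to([567.5,-39.7,260],-5)
print(st["qpos"])
E
```

```text
t 6.8 tcp [330.7 303.5 257.8] yaw 352.3 -> spin 357.3 shift 265.8 321.3 -2.2 tilt [-0. -0. -1.] F [ 0.3  0.2 -1.5] w 41.7
[ 4.77798696e-01  1.86924863e-01  1.52084744e+00 -7.44619701e-05
  1.43400735e+00  2.18350182e+00]
```

servo_tool(series=[255, 0, 0, 0, -2.7, 255, 12, 15, 0, 0, 255, 24, 29, 0, 0, 255, 28, 34, 0, 0, 255, 28, 34, 0, 0, 255, 28, 34, 0, 0, 255, 28, 34, 0, 0, 255, 28, 34, 0, 0, 255, 28, 34, 0, 0, 255, 28, 33, 0, 0])

```text
time_s: 7.85
tcp_pos: [538.0, 1.4, 257.9]
eef_rot: [0.999, -0.043, -0.0, -0.0]
force: [1.4, 0.4, -1.8]
gripper_width: 0.473
finger_force: 30.0
```

servo_tool(series=[255, 22, 26, 0, 0, 255, 12, 14, 0, 0, 255, 0, 0, 0, 0, 255, 0, 0, 0, 0])

```text
time_s: 8.25
tcp_pos: [567.2, -39.3, 257.6]
eef_rot: [0.999, -0.043, -0.0, -0.0]
force: [-0.3, 0.6, -0.8]
gripper_width: 0.474
finger_force: 30.0
```

```bash
python3 - <<'E'
from h import *
st=to([567.5,-39.7,130],-5)
b=eyes.camera("side");a=eyes.camera("top")
p=proj(cam("side"),st["tcp_pos"]+[0,0,19]);print(p,proj(cam("top"),st["tcp_pos"]+[0,0,19]))
q=np.hstack([b[70:270,130:330],a[110:310,160:360]]);cv2.imwrite("pics/c3.png",cv2.resize(q[:,:,::-1],(800,400),interpolation=cv2.INTER_CUBIC))
E
```

```text
t 8.2 tcp [567.2 -39.3 257.6] yaw 355.0 -> spin 360.0 shift 0.3 0.4 127.6 tilt [-0.001  0.    -1.   ] F [-0.3  0.6 -0.8] w 41.7
[254.70117198 153.44685782] [270.38072747 180.54206715]
```

View pics/c3.png

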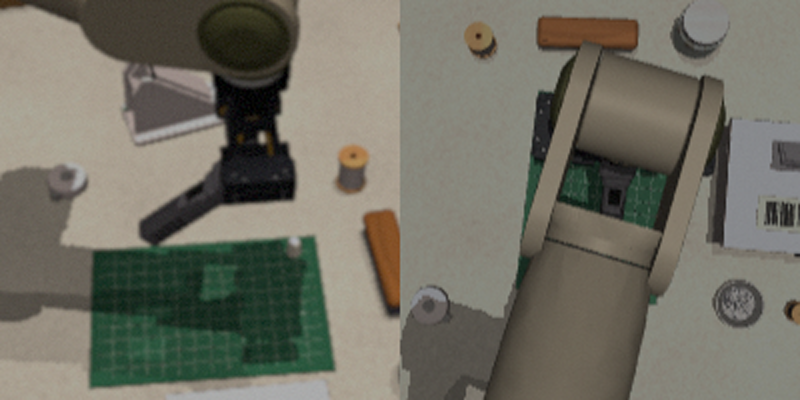

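The scanner is held head-up at about 40° with the handle towards the robot, above the mat. I'll lower it so the tail touches, then swing the head down along an arc.

servo_tool(series=[255, -8, 0, 15, 0, 255, -10, 0, 30, 0, 255, -10, 0, 35, 0, 255, -10, 0, 35, 0, 255, -5, 0, 25, 0, 255, 0, 0, 12, 0, 255, 0, 0, 5, 0, 255, 0, 0, 0, 0], grip_force=30)

```text
time_s: 9.15
tcp_pos: [524.4, -35.1, 101.2]
eef_rot: [0.999, -0.043, -0.0, -0.0]
force: [0.6, -0.1, -1.5]
gripper_width: 0.478
finger_force: 30.0
```

servo_tool(series=[255, 0, 0, 0, 0, 255, 3, 0, 5, 0, 255, 4, 0, 5, 0, 255, 4, 0, 5, 0, 255, 4, 0, 5, 0, 255, 4, 0, 5, 0, 255, 3, 0, 5, 0, 255, 3, 0, 5, 0, 255, 3, 0, 5, 0, 255, 3, 0, 5, 0], grip_force=10)

```text
time_s: 10.15
tcp_pos: [555.3, -38.3, 55.4]
eef_rot: [0.999, -0.044, -0.0, -0.0]
force: [0.3, -0.9, 0.5]
gripper_width: 0.475
finger_force: 10.0
```

servo_tool(series=[255, 3, 0, 5, 0, 255, 2, 0, 5, 0, 255, 2, 0, 5, 0, 255, 2, 0, 5, 0, 255, 1, 0, 5, 0, 255, 1, 0, 5, 0, 255, 0, 0, 0, 0, 255, 0, 0, 0, 0])

```text
time_s: 10.95
tcp_pos: [566.2, -39.3, 25.9]
eef_rot: [0.999, -0.044, -0.0, -0.0]
force: [0.2, -0.6, -0.5]
gripper_width: 0.478
finger_force: 10.0
```

```bash
python3 - <<'E'
from h import *
st=to([567.5,-39.7,5],-5)
b=eyes.camera("side")
cv2.imwrite("pics/c4.png",cv2.resize(b[120:280,150:330,::-1],None,fx=3,fy=3,interpolation=cv2.INTER_CUBIC))
E
```

```text
t 10.9 tcp [566.2 -39.3  25.9] yaw 355.0 -> spin 360.0 shift 1.3 0.3 20.9 tilt [-0.  0. -1.] F [ 0.2 -0.6 -0.5] w 42.0
```

View pics/c4.png

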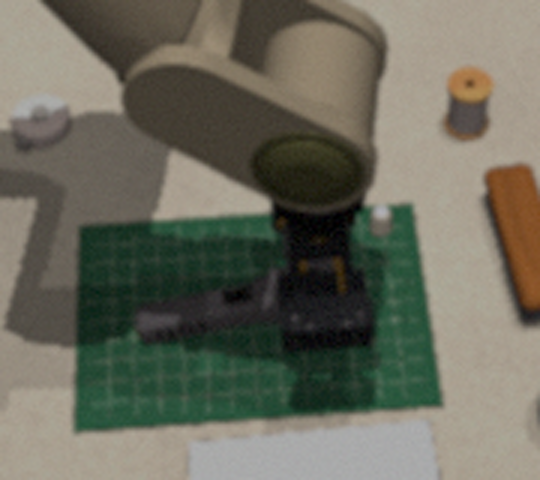

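The tail is on the mat, the head is still raised about 10°, and the scanner has pivoted in the pads as planned. I'll lower it the rest of the way and ease the grip.

servo_tool(series=[255, 0, 0, 5, 0, 255, 0, 0, 5, 0, 255, 0, 0, 5, 0, 255, 0, 0, 3, 0, 255, 0, 0, 1, 0, 255, 0, 0, 0, 0], grip_force=6)

```text
time_s: 11.6
tcp_pos: [566.2, -39.3, 6.8]
eef_rot: [0.999, -0.044, -0.0, -0.0]
force: [0.5, 0.5, -0.7]
gripper_width: 0.478
finger_force: 6.0
```

servo_tool(series=[255, 0, 0, 0, 0, 255, 0, 0, 0, 0, 120, 0, 0, 0, 0, 100, 0, 0, 0, 0, 60, 0, 0, 0, 0, 0, 0, 0, 0, 0, 0, 0, 0, 0, 0, 0, 0, 0, 0, 0, 0, 0, 0, 0, 0, 0, 0, 0, -5, 0], grip_force=3)

```text
time_s: 12.6
tcp_pos: [566.0, -39.3, 11.7]
eef_rot: [0.999, -0.044, -0.001, -0.0]
force: [0.0, 0.0, 0.4]
gripper_width: 1.001
finger_force: 0.0
```

servo_tool(series=[0, 0, 0, -15, 0, 0, 0, 0, -35, 0, 0, 0, 0, -45, 0, 0, -20, 0, -45, 0, 0, -40, 0, -30, 0, 0, -40, 0, 0, 0, 0, -20, 0, 0, 0, 0, 0, 0, 0, 0])

```text
time_s: 13.4
tcp_pos: [444.9, -28.4, 182.9]
eef_rot: [0.999, -0.044, 0.0, 0.0]
force: [-0.4, -1.0, -0.1]
gripper_width: 0.998
finger_force: 0.0
```

```bash
python3 - <<'E'
from h import *
st=to([567.5,-39.7,5],-5)
w=eyes.camera("wrist");b=eyes.camera("side")
cv2.imwrite("pics/w5.png",w[:,:,::-1]);cv2.imwrite("pics/s5.png",b[:,:,::-1])
o=np.zeros((384,800,3),np.uint8);o[:,:512]=w[:,:,::-1];o[:216,512:]=cv2.resize(b[150:270,170:330,::-1],(288,216));cv2.imwrite("pics/c5.png",o)
np.save("st5.npy",st,allow_pickle=True)
E
```

```text
t 13.4 tcp [444.9 -28.4 182.9] yaw 355.0 -> spin 360.0 shift 123.2 0.6 177.9 tilt [ 0. -0. -1.] F [-0.4 -1.  -0.1] w 87.8
```

View pics/c5.png

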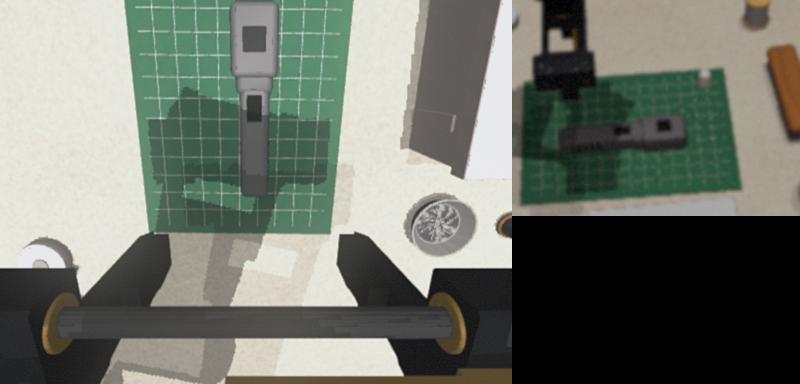

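The scanner lies flat on the mat, in line with the tool. Its tail is at about (254,193) in the wrist view and its neck at about (255,83).

```bash
python3 - <<'E'
from h import *
np.set_printoptions(precision=1,suppress=True)
st=np.load("st5.npy",allow_pickle=True).item();c=cam("wrist",st)
t=plane(c,(254.5,193),31);k=plane(c,(255,92),31);h=plane(c,(255,3),35)
print("tail",t,"keystart",k,"win",h,np.degrees(np.arctan2(*(h-t)[1::-1])))
print("neck from tail",t+115*np.array([.996,-.087,0]))
to([t[0]+30*.996,t[1]-30*.087,6],-5)
E
```

```text
tail [421.9 -27.8  31. ] keystart [518.8 -36.7  31. ] win [588.7 -42.7  35. ] -5.088434690966791
neck from tail [536.5 -37.8  31. ]
t 13.5 tcp [447.4 -29.1 182.6] yaw 355.0 -> spin 360.0 shift 4.5 1.0 176.6 tilt [ 0. -0. -1.] F [0.3 0.1 0.1] w 88.0
```

servo_tool(series=[0, 0, 1, 30, 0, 0, 0, 0, 40, 0, 0, 0, 0, 40, 0, 0, 0, 0, 35, 0, 0, 0, 0, 20, 0, 0, 0, 0, 9, 0, 0, 0, 0, 2, 0, 0, 0, 0, 0, 0, 130, 0, 0, 0, 0, 255, 0, 0, 0, 0], grip_force=3)

```text
time_s: 14.5
tcp_pos: [447.3, -30.0, 6.9]
eef_rot: [0.999, -0.044, 0.001, 0.0]
force: [-0.8, -0.2, 0.2]
gripper_width: 0.842
finger_force: 0.0
```

servo_tool(series=[255, 0, 0, 0, 0, 255, 0, 0, 0, 0, 255, 0, 0, 0, 0, 255, 0, 0, 0, 0, 255, 0, 0, 0, 0, 255, 0, 0, 0, 0, 255, 0, 0, 0, 0, 255, 0, 0, 0, 0])

```text
time_s: 15.3
tcp_pos: [446.7, -29.9, 6.0]
eef_rot: [0.999, -0.044, -0.0, -0.0]
force: [-0.5, 0.6, 0.9]
gripper_width: 0.314
finger_force: 3.0
```

Gripped: the opening is 27.6 mm, which matches the handle. Now I swing the tail up about the head edge with a light grip.

servo_tool(series=[255, 1, 0, -6, 0, 255, 2, 0, -10, 0, 255, 3, 0, -10, 0, 255, 3, 0, -8, 0, 255, 4, 0, -8, 0, 255, 4, 0, -9, 0, 255, 4, 0, -8, 0, 255, 5, 0, -7, 0, 255, 5, 0, -7, 0, 255, 0, 0, 0, 0])

```text
time_s: 16.3
tcp_pos: [478.7, -32.8, 79.9]
eef_rot: [0.999, -0.044, 0.001, 0.0]
force: [0.9, -0.2, -0.3]
gripper_width: 0.312
finger_force: 3.0
```

servo_tool(series=[255, 6, 0, -7, 0, 255, 6, 0, -7, 0, 255, 7, 0, -6, 0, 255, 0, 0, 0, 0, 255, 0, 0, 0, 0, 255, 0, 0, 0, 0])

```text
time_s: 16.9
tcp_pos: [496.3, -34.2, 98.8]
eef_rot: [0.999, -0.044, -0.0, -0.0]
force: [0.4, 1.0, -0.4]
gripper_width: 0.318
finger_force: 3.0
```

```bash
python3 - <<'E'
from h import *
st=to([446.7,-30,6],-5)
w=eyes.camera("wrist");b=eyes.camera("side")
cv2.imwrite("pics/w6.png",w[:,:,::-1]);cv2.imwrite("pics/s6.png",b[:,:,::-1])
o=np.zeros((384,800,3),np.uint8);o[:,:384]=w[:,64:448,::-1];o[:312,384:]=cv2.resize(b[150:270,170:330,::-1],(416,312),interpolation=cv2.INTER_CUBIC);cv2.imwrite("pics/c6.png",o)
np.save("st6.npy",st,allow_pickle=True)
E
```

```text
t 16.9 tcp [496.3 -34.2  98.8] yaw 355.0 -> spin 360.0 shift -49.8 0.2 92.8 tilt [-0.  0. -1.] F [ 0.4  1.  -0.4] w 28.0
```

View pics/c6.png

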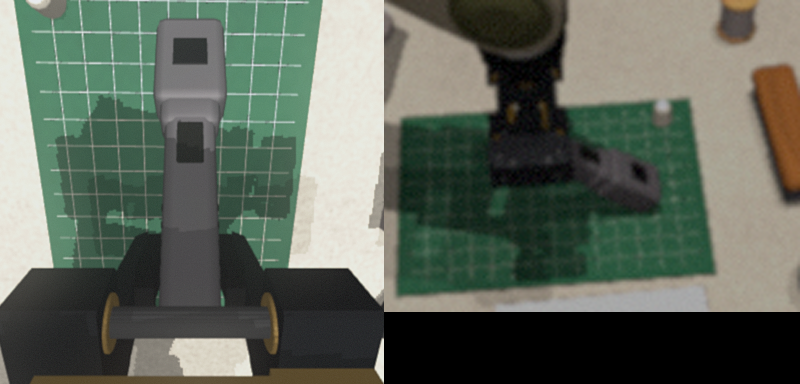

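The scanner slants down with its head on the mat and is held by the handle. The window's upper edge is at about (254,18) in the wrist view. I'll tighten the grip and work out the pitch from that edge.

```bash
cat > ang.py <<'E'
from h import *
def P3(g,th,yaw,x,z,gx=-90,gz=8):
    """world point of scanner (x,0,z) when scanner (gx,0,gz) is at g, pitched down th, heading yaw (deg)"""
    t,y=np.radians([th,yaw]);u=np.array([np.cos(y),np.sin(y),0]);k=np.array([0,0,1])
    return g+(x-gx)*(np.cos(t)*u-np.sin(t)*k)+(z-gz)*(np.sin(t)*u+np.cos(t)*k)
E
python3 - <<'E'
from ang import *
np.set_printoptions(precision=1,suppress=True)
st=np.load("st6.npy",allow_pickle=True).item();c=cam("wrist",st);s=cam("side")
g=st["tcp_pos"]+[0,0,19]
for th in(35,38,40,42,45): print(th,"wrist edge",proj(c,P3(g,th,-5,62,18)),"side edge",proj(s,P3(g,th,-5,62,18)),"low corner z",P3(g,th,-5,62,-14)[2])
# where the wrist ray meets circle: label geometry for th=40
n=P3(g,40,-5,0,0)-g
print("neck rel",n,"label pt rel",P3(g,40,-5,162,0)-g)
E
```

```text
35 wrist edge [252.8  -4.7] side edge [279.  216.2] low corner z 12.607820114332082
38 wrist edge [252.8   6.5] side edge [277.2 217.9] low corner z 6.8960025852009466
40 wrist edge [252.8  13.7] side edge [275.9 219. ] low corner z 3.256088993077416
42 wrist edge [252.8  20.9] side edge [274.6 220. ] low corner z -0.24425491300022273
45 wrist edge [252.9  31.3] side edge [272.5 221.5] low corner z -5.223796512410363
neck rel [ 63.6  -5.6 -64. ] label pt rel [ 187.2  -16.4 -168.1]
```

servo_tool(series=[255, 0, 0, 0, 0, 255, 0, 0, 0, 0, 255, 0, 0, 0, 0], grip_force=35)

```text
time_s: 17.3
tcp_pos: [496.4, -34.2, 99.0]
eef_rot: [0.999, -0.044, -0.0, -0.0]
force: [1.1, -0.0, -1.3]
gripper_width: 0.313
finger_force: 35.0
```

servo_tool(series=[255, 0, 0, -15, 0, 255, 0, 0, -30, 0, 255, 0, 0, -40, 0, 255, -8, 12, -40, 0, 255, -20, 25, -25, 0, 255, -24, 33, 0, 0, 255, -24, 33, 0, 0, 255, -24, 33, 0, 0, 255, -24, 33, 0, 0, 255, -22, 30, 0, 0])

```text
time_s: 18.3
tcp_pos: [332.3, -220.6, 249.0]
eef_rot: [0.999, -0.044, -0.0, -0.0]
force: [0.5, -0.1, -1.1]
gripper_width: 0.317
finger_force: 35.0
```

servo_tool(series=[255, -17, 23, 0, 0, 255, -8, 11, 0, 0, 255, -3, 4, 0, 0, 255, 0, 0, 0, 0, 255, 0, 0, 0, 0])

```text
time_s: 18.8
tcp_pos: [302.9, -254.6, 249.0]
eef_rot: [0.999, -0.043, -0.0, -0.0]
force: [-1.1, -0.1, -1.2]
gripper_width: 0.313
finger_force: 35.0
```

```bash
python3 - <<'E'
from h import *
st=to([302.5,-255.6,249],-5)
w=eyes.camera("wrist");b=eyes.camera("side")
cv2.imwrite("pics/w7.png",w[:,:,::-1]);cv2.imwrite("pics/s7.png",b[:,:,::-1])
o=np.zeros((384,800,3),np.uint8);o[:,:400]=w[:,64:464,::-1];o[:,400:]=cv2.resize(b[184:376,120:320,::-1],(400,384),interpolation=cv2.INTER_CUBIC);cv2.imwrite("pics/c7.png",o)
np.save("st7.npy",st,allow_pickle=True)
E
```

```text
t 18.8 tcp [ 302.9 -254.6  249. ] yaw 355.0 -> spin 360.0 shift -0.3 1.0 -0.0 tilt [-0.  0. -1.] F [-1.1 -0.1 -1.2] w 27.5
```

View pics/c7.png

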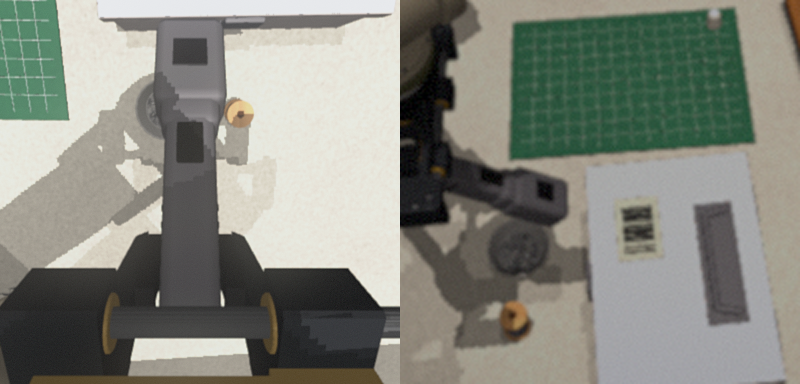

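The window is now about 10 cm short of the label, seen at side pixel (239,298), and the upper edge is still at row ~19, so the pitch has held at about 40–41°. As a numeric check, I'll compare the head's right-hand extreme in the side view with the prediction.

```bash
python3 - <<'E'
from ang import *
np.set_printoptions(precision=1,suppress=True)
st=np.load("st7.npy",allow_pickle=True).item();s=cam("side");g=st["tcp_pos"]+[0,0,19]
im=cv2.imread("pics/s7.png");v=cv2.cvtColor(im,cv2.COLOR_BGR2GRAY)[265:300,185:212]
m=np.argwhere(v<75);print("rows,cols extreme: maxcol",m[:,1].max()+185,"rows there",m[m[:,1]>=m[:,1].max()-1][:,0]+265)
lat=21*np.array([-.087,-.996,0])
for th in(37,39,41,43,45):
    e=[proj(s,P3(g,th,-5,62,z)+k*lat) for z in(18,-14) for k in(1,-1)]; print(th,np.array(e).ravel())
# label centre from label contour (top picture)
T=cv2.imread("pics/top.png")
d=cv2.cvtColor(T,cv2.COLOR_BGR2GRAY)[205:230,338:366]; k=np.argwhere(d<90); p=(k.min(0)+k.max(0))/2+[205,338]; print("barcode top",p, plane(cam("top"),p[::-1],100))
S=cv2.imread("pics/s7.png");d=cv2.cvtColor(S,cv2.COLOR_BGR2GRAY)[282:315,226:253]; k=np.argwhere(d<80); p=(k.min(0)+k.max(0))/2+[282,226]; print("barcode side",p, plane(s,p[::-1],100))
E
```

```text
rows,cols extreme: maxcol 202 rows there [275 276 276 277 277 278 278 279 279 280 280 281 281 282 282 283 283 284
 284 285 285 286 286 287 287 288 288 289 289 290 290 291 291 292]
37 [206.4 289.9 205.8 270.5 197.7 296.7 197.2 277.5]
39 [205.1 291.1 204.4 271.7 195.9 297.7 195.5 278.5]
41 [203.6 292.2 203.  272.9 194.  298.7 193.7 279.5]
43 [202.1 293.4 201.6 274.  192.1 299.6 191.8 280.5]
45 [200.5 294.4 200.  275.2 190.1 300.5 189.9 281.4]
barcode top [216.5 351.5] [ 489.5 -271.4  100. ]
barcode side [295.5 238.5] [ 490.6 -268.2  100. ]
```

servo_tool(series=[255, 1.5, 1, -2.4, 0, 255, 0, 0, 0, 0])

```text
time_s: 19.1
tcp_pos: [304.5, -256.3, 251.8]
eef_rot: [0.999, -0.043, 0.0, 0.0]
force: [-0.2, 0.2, -1.4]
gripper_width: 0.317
finger_force: 35.0
```

Both views agree on a pitch of about 41–42° and a label at (490,-271), so the beam is well within tolerance. I'll hold still for two seconds.

servo_tool(series=[255, 0, 0, 0, 0, 255, 0, 0, 0, 0, 255, 0, 0, 0, 0, 255, 0, 0, 0, 0, 255, 0, 0, 0, 0, 255, 0, 0, 0, 0, 255, 0, 0, 0, 0, 255, 0, 0, 0, 0, 255, 0, 0, 0, 0, 255, 0, 0, 0, 0])

```text
time_s: 20.1
tcp_pos: [304.0, -256.3, 251.5]
eef_rot: [0.999, -0.044, 0.0, 0.0]
force: [0.4, 0.3, -1.2]
gripper_width: 0.312
finger_force: 35.0
```

servo_tool(series=[255, 0, 0, 0, 0, 255, 0, 0, 0, 0, 255, 0, 0, 0, 0, 255, 0, 0, 0, 0, 255, 0, 0, 0, 0, 255, 0, 0, 0, 0, 255, 0, 0, 0, 0, 255, 0, 0, 0, 0, 255, 0, 0, 0, 0, 255, 0, 0, 0, 0])

```text
time_s: 21.1
tcp_pos: [304.0, -256.3, 251.5]
eef_rot: [0.999, -0.044, 0.0, 0.0]
force: [-0.0, 0.1, -1.6]
gripper_width: 0.314
finger_force: 35.0
```

servo_tool(series=[255, 0, 0, 0, 0, 255, 0, 0, 0, 0, 255, 0, 0, 0, 0, 255, 0, 0, 0, 0])

```text
time_s: 21.5
tcp_pos: [304.0, -256.3, 251.5]
eef_rot: [0.999, -0.044, 0.0, -0.0]
force: [0.5, 0.2, -1.3]
gripper_width: 0.314
finger_force: 35.0
```

```bash
python3 - <<'E'
from h import *
to([496.3,-34.2,103],-5)
E
```

```text
t 21.5 tcp [ 304.  -256.3  251.5] yaw 355.0 -> spin 360.0 shift 172.2 -238.0 148.5 tilt [ 0.  0. -1.] F [ 0.5  0.2 -1.3] w 27.6
```

servo_tool(series=[255, 10, -14, 0, 0, 255, 22, -30, 0, 0, 255, 24, -33, 0, 0, 255, 24, -33, 0, 0, 255, 24, -33, 0, 0, 255, 24, -33, 0, 0, 255, 22, -31, 0, 0, 255, 14, -20, 0, 0, 255, 8, -11, 0, 0, 255, 0, 0, 20, 0])

```text
time_s: 22.5
tcp_pos: [497.7, -33.6, 232.8]
eef_rot: [0.999, -0.043, 0.002, 0.001]
force: [-0.4, -0.4, -1.7]
gripper_width: 0.315
finger_force: 35.0
```

servo_tool(series=[255, 0, 0, 35, 0, 255, 0, 0, 35, 0, 255, 0, 0, 30, 0, 255, 0, 0, 18, 0, 255, 0, 0, 8, 0, 255, 0, 0, 3, 0, 255, 0, 0, 0, 0])

```text
time_s: 23.2
tcp_pos: [496.3, -34.5, 102.9]
eef_rot: [0.999, -0.044, 0.0, 0.0]
force: [0.1, 0.2, -1.0]
gripper_width: 0.319
finger_force: 35.0
```

```bash
python3 - <<'E'
from h import *
to([496.3,-34.2,100],-5)
E
```

```text
t 23.2 tcp [496.3 -34.5 102.9] yaw 355.0 -> spin 360.0 shift -0.1 -0.3 2.9 tilt [ 0.001 -0.    -1.   ] F [ 0.1  0.2 -1. ] w 28.1
```

servo_tool(series=[255, 0, 0, 2, 0, 255, 0, 0, 1, 0, 255, 0, 0, 0, 0, 255, 0, 0, 0, 0, 255, -5, 0, 5, 0, 255, -5, 0, 5, 0, 255, -5, 0, 6, 0, 255, -5, 0, 6, 0, 255, -5, 0, 7, 0, 255, -5, 0, 7, 0], grip_force=4)

```text
time_s: 24.2
tcp_pos: [465.7, -31.5, 62.8]
eef_rot: [0.999, -0.044, -0.0, -0.0]
force: [0.9, -0.2, -1.0]
gripper_width: 0.314
finger_force: 4.0
```

servo_tool(series=[255, -4, 0, 7, 0, 255, -4, 0, 8, 0, 255, -3, 0, 8, 0, 255, -3, 0, 8, 0, 255, -2, 0, 8, 0, 255, -2, 0, 7, 0, 255, -1, 0, 6, 0, 255, 0, 0, 4, 0, 255, 0, 0, 1, 0, 255, 0, 0, 0, 0], grip_force=3)

```text
time_s: 25.2
tcp_pos: [447.2, -29.9, 6.4]
eef_rot: [0.999, -0.044, -0.0, -0.0]
force: [-0.0, 0.8, -1.6]
gripper_width: 0.318
finger_force: 3.0
```

```bash
python3 - <<'E'
from h import *
st=to([446.7,-30,6],-5)
s=cam("side")
im=eyes.camera("side");cv2.imwrite("pics/s8.png",im[:,:,::-1])
np.set_printoptions(precision=1,suppress=True)
a=cv2.imread("pics/s5.png")
def ext(i):
    g=cv2.cvtColor(i,cv2.COLOR_BGR2HSV)[205:240,235:285]; m=((g[:,:,1]<70)&(g[:,:,2]<120)).astype(np.uint8); c=big(m)[:,0]+[235,205]; return c.min(0),c.max(0),c.mean(0)
print(ext(a),ext(im[:,:,::-1].copy()))
E
```

```text
t 25.2 tcp [447.2 -29.9   6.4] yaw 355.0 -> spin 360.0 shift -0.5 0.1 0.4 tilt [-0.  0. -1.] F [-0.   0.8 -1.6] w 27.9
(array([235, 213]), array([266, 233]), array([251. , 223.2])) (array([235, 213]), array([267, 233]), array([250.7, 223.5]))
```

The head's outline matches the earlier flat pose to within a pixel. I'll release and retreat.

servo_tool(series=[150, 0, 0, 0, 0, 100, 0, 0, 0, 0, 0, 0, 0, 0, 0, 0, 0, 0, 0, 0, 0, 0, 0, 0, 0, 0, 0, 0, -5, 0, 0, 0, 0, -20, 0, 0, 0, 0, -40, 0, 0, 0, 0, -45, 0, 0, 0, 0, -40, 0])

```text
time_s: 26.25
tcp_pos: [447.0, -29.8, 158.9]
eef_rot: [0.999, -0.044, 0.0, 0.0]
force: [0.6, 0.2, -0.7]
gripper_width: 1.0
finger_force: 0.0
```

servo_tool(series=[0, 0, 0, -25, 0, 0, 0, 0, 0, 0, 0, 0, 0, 0, 0])

```text
time_s: 26.55
tcp_pos: [446.9, -29.8, 181.3]
eef_rot: [0.999, -0.044, 0.0, 0.0]
force: [-0.4, -0.1, 0.4]
gripper_width: 1.001
finger_force: 0.0
```

```bash
python3 - <<'E'
from h import *
np.set_printoptions(precision=1,suppress=True)
st=to([447.4,-29.1,182.6],-5); w=eyes.camera("wrist"); c=cam("wrist",st)
def sc(i):
    h=cv2.cvtColor(i,cv2.COLOR_BGR2HSV)[0:230,225:290]; m=((h[:,:,1]<60)&(h[:,:,2]<170)).astype(np.uint8)
    m=cv2.morphologyEx(m,cv2.MORPH_OPEN,np.ones((7,7)));q=big(m)[:,0]+[225,0]; return q
for i,cc in((cv2.imread("pics/w5.png"),cam("wrist",np.load("st5.npy",allow_pickle=True).item())),(w[:,:,::-1].copy(),c)):
    q=sc(i); t=q[q[:,1]>=q[:,1].max()-2].mean(0); n=q[abs(q[:,1]-q[:,1].min()-30)<5].mean(0)
    print(q.min(0),q.max(0),"tail",plane(cc,t,31),"head",plane(cc,n,35))
E
```

```text
t 26.6 tcp [446.9 -29.8 181.3] yaw 355.0 -> spin 360.0 shift 0.4 -0.8 -1.3 tilt [ 0. -0. -1.] F [-0.4 -0.1  0.4] w 88.0
[230   0] [278 196] tail [419.1 -27.5  31. ] head [568.8 -40.1  35. ]
[230   1] [279 198] tail [420.1 -28.9  31. ] head [569.8 -42.5  35. ]
```

The scanner is flat on the mat within 2 mm of its earlier pose, with the handle towards the robot and the gripper clear.

```bash
python3 -c "
from cell import r
print(r.job_done())"
```

```text
the job is handed in; nothing more can be done
None
```

The job is handed in, with no verdict returned: the scanner was drawn, laid flat, regripped by the handle, aimed at the label for over 2 s, and laid back on the mat with its handle towards the robot, in about 27 s of the 72 s allowed.

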